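Pin the sliding stop of the bottle-spacing gauge

TASK

Set the stop of the bottle-spacing gauge: take the locating pin by its black grip out of its wooden parking block and put it down through the dark bush on top of the sliding stop until its tip rests on the steel strip underneath. Then, with the tip staying lightly on the strip, use the pin alone to slide the stop along towards its red face until the pin drops into the blind hole hidden somewhere in the strip, push the pin fully home and let go. Feel your way: never load the gauge through the pin with more than about 30 N, do not touch the gauge with the gripper, and leave the bottles and the roll of tape where they are.

Things in the scene. Friction and masses are not known exactly. Their poses are not given: they have to be found in the camera images.
- pin: Loose locating pin, upright in the parking block. Steel shank diameter 12, 41 mm long, its last 2.5 mm chamfered to 8 mm; above it a black round grip, diameter 22, from 41 to 81 mm above the tip, its underside a flat shoulder. Origin at the centre of the tip's end, z towards the grip. About 0.08 kg. Hold the upper half of the grip so that the fingers stay above the shoulder.
- pin_tip (a point): Centre of the end face of the pin's tip (same point as the pin's origin).
- park: Fixed wooden parking block, 56 x 56 x 46 mm, with an upright hole 15 mm in diameter and 42 mm deep in the middle of its top; the pin's shoulder rests on its top. Origin at the centre of its underside.
- rail: Fixed gauge: plywood board 84 (x) x 350 (y) x 8 mm, grey end blocks 34 mm high. A steel strip lies along y, its top at z = 24 mm, nearly all under the sliding stop. In it at x = 0 is one blind hole, diameter 15, 13 mm deep, hidden by the stop; the bush is over it at a stop value anywhere from 28 to 70 mm (no listed pose tells). Origin: centre of the board's underside, on the table.
- stop (a joint): Travel (m) of the sliding stop along the rail's +y, 0 to 0.080, towards its red face; starts at 0 to 0.010, at least 18 mm short of the hole. Stays where left, slides at about 2.5 N, pushed by the pin in its bush. At value q the bush axis is at rail x = 0, y = q - 0.040. Aluminium plate 74 x 160 x 12 mm, red face 77 mm beyond the bush, 68 mm above the table.
- bush (a point): Centre of the mouth of the dark steel bush on the stop, 54 mm above the table: outer diameter 32, bore 14.5 mm, straight down to the strip, whose top is 30 mm below this point. With the tip on the strip the pin's shoulder is 11 mm above the bush; fully home it rests on the bush, the tip 11 mm below the strip's top (13 mm above the table).
- bottle_a: Loose amber spray bottle with clear cap, diameter 44 mm, 150 mm tall, standing behind the gauge; bystander. Origin at the centre of its underside.
- bottle_b: A second loose amber spray bottle, the same; bystander.
- tape_roll: Loose roll of cream masking tape, 98 mm in diameter, 25 mm high, lying flat; bystander. Origin at the centre of its underside.
Not all that is in view belongs to the job. There is more than one size of the pin; the one meant has the size given above.

How it is judged:
By the outcome, as a careful person would: the job done as asked, in the order asked, and still so for the second after the job is handed in, with the robot touching nothing.
It also fails if it takes over 51 s, if anything falls off the work surface, if the arm or the gripper's body presses on something with over 40 N, if the wrist force passes 120 N, or if a joint passes its speed limit or range.

ROBOT

A 6-joint arm with a two-finger parallel gripper is mounted at the origin on a cart in front of the work surface, level with it; the furniture and walls round the work are solid. World frame = base frame: x ahead of the robot, y to its left, z up, the work surface at z = 0. Lengths are in mm, angles in rad, forces in N, time in s.
With the tool pointing down it reaches from about 350 to 975 mm from the base axis. Payload 7.1 kg.
Tool frame: the origin (TCP) lies at the very end of the fingers, on their centre line; the grasp point (between the pads) lies 19 mm behind it (ctrl.grip_depth is the distance from the TCP to the grasp point, in mm); x points along the fingers, z is the direction in which the jaws open and shut, and the axes are right-handed (so a half turn about x gives the same grasp; the last joint's range is limited). The gripper opens to 88 mm and grips with 3 to 60 N. Pads are 20 mm wide; open, the fingers measure 115 mm over their backs; the gripper's body (75 mm by 178 mm) begins 61 mm behind the grasp point.
Start: joints at [-1.2, 0.423, 1.63, -0, 1.089, -0.019], TCP at [237.518, -578.092, 222.675] pointing down, gripper open.
Joint ranges: [-3, 3], [-0.9, 2.11], [0.09, 2.58], [-1.31, 4.45], [0.11, 2.69], [-2.54, 2.54]. Speed limits (rad/s): [2.39, 2.39, 3.01, 3.14, 3.14, 3.14].

INTERFACE

Orientations are given as a rotation vector (axis times angle).
In Python, from workcell import ctrl gives the robot as it stands. The module is installed in compiled form; this text tells all that it offers.
- The arm moves only by the tool send_rows, never from a script. Its argument "rows" is a list of rows, each a list of 4 numbers: the shift along the tool's x, y, z in mm, then the turn about the tool's x in rad. In form: [[x, y, z, turn], ...]. A call has 1 to 10 rows; each row shifts and turns the pose as measured when the row begins, along the tool's axes as they then stand; what a row does not reach is not made up. A row lasts 1/12 s, in which the tool goes at most 41.7 mm and 7.16 degrees, less where a joint would pass 70% of its speed; a pose out of reach is approached as far as the arm can. A call with a gripper value outside its range is refused whole. "fingers" is the opening, from 0 (shut) to 1 (fully open), set as the call begins (left out, the last holds). The fingers move at their own pace and stop on an object; the grip force is fixed at half the most. Time passes only in rows, so rows that do not move let the fingers close. It gives the time, the measured TCP pose, the force and the opening at its end, in the units of the state.
- ctrl.get_obs(): the state, without advancing time (a new reading comes with each control period).
- ctrl.get_image(name): name is "scene" or "top" or "wrist"; returns a dict with "img" (400x640x3 uint8, red, green, blue), "depth" (400x640 float32, mm along the optical axis (not along the pixel's ray), 0 where there is no reading), "mtx" (3x3 intrinsics, pixels), "dist_coeffs" ([k1, k2, p1, p2, k3] as OpenCV has them; the pictures are not rectified), "world_from_camera" (4x4, takes a point from camera to world coordinates). Camera axes: x right, y down, z forward; pixel columns grow to the right and rows downward; lengths in mm; the calibration is good to about 2 mm. A picture is of the moment at which its call begins.
- ctrl.close_job(): hands the job in, once; it reports no verdict.
The state is a dict: "t": time; "qpos": joint angles; "qvel": joint speeds; "joint_torque": joint torques, N m; "ee_pos": TCP position; "orientation": TCP orientation; "ft_force": force on the tool from outside, world axes, zero at the start; "moment": the same for the moment, N m; "width": finger opening in mm.
Only numpy, scipy, OpenCV 4.12 (cv2) and the standard library are available. Lean on these libraries where they do the work, as an engineer would, in place of code of your own. Each camera call takes 0.05 s, during which the arm holds its last target.

## Working session

There is one attempt and no reset: what is moved stays moved. The work goes in short steps, Python scripts to look and compute and a tool call to move; the robot and the scene stay as the last step left them, time stands still between calls to the robot, and variables do not carry over. Pictures are saved under pics/ and viewed, and the job is handed in when it is done.

Besides the shell and the picture viewer there is one more tool, called after "Request:" by a JSON object that holds its "name" and its "arguments". send_rows: Moves the arm, as the interface text tells. Its arguments: {"type":"object","properties":{"rows":{"type":"array"},"fingers":{"type":"number"}},"required":["rows"]}

```bash
mkdir -p pics; python3 - <<'E'
from workcell import ctrl
import cv2
print(ctrl.get_obs(), ctrl.grip_depth)
for n in ("scene","top","wrist"):
    d=ctrl.get_image(n); cv2.imwrite(f"pics/{n}0.png",d["img"][:,:,::-1]); print(n,d["mtx"].tolist(),d["dist_coeffs"],d["world_from_camera"].round(3).tolist())
E
```

```text
{'t': 0.0, 'qpos': array([-1.20001515e+00,  4.23844086e-01,  1.63067368e+00, -3.50189981e-06,
        1.08862669e+00, -1.90096661e-02]), 'qvel': array([ 7.05671811e-04,  1.19101529e-03,  6.17770017e-05, -6.13727014e-04,
       -7.54317303e-04, -1.05722570e-03]), 'joint_torque': array([ 9.50960202e-04, -5.44612062e+01, -2.73669094e+01,  6.44304603e-02,
        2.26279692e-02, -1.17113973e-04]), 'ee_pos': array([ 237.31181792, -577.59025584,  221.90609488]), 'orientation': array([ 0.9183579 ,  1.37006599, -0.91689799]), 'ft_force': array([-0.00696015,  0.15884725,  0.03629596]), 'moment': array([-0.00894266,  0.01253827, -0.06084715]), 'width': 87.38310483140042} 18.700000000000003
scene [[457.8196038834622, 0.0, 320.67745515919256], [0.0, 457.8196038834622, 196.58447568982442], [0.0, 0.0, 1.0]] [0.04481986 0.         0.         0.         0.        ] [[-0.587, -0.61, 0.533, -176.102], [-0.81, 0.433, -0.396, 529.198], [0.011, -0.664, -0.748, 1023.349], [0.0, 0.0, 0.0, 1.0]]
top [[482.29410744322314, 0.0, 313.09161340215434], [0.0, 482.29410744322314, 203.35616869841002], [0.0, 0.0, 1.0]] [0.0404275 0.        0.        0.        0.       ] [[-0.023, -0.996, 0.091, 376.368], [-1.0, 0.023, 0.003, 20.403], [-0.005, -0.091, -0.996, 1418.336], [0.0, 0.0, 0.0, 1.0]]
wrist [[324.1265650021737, 0.0, 321.6078343453592], [0.0, 324.1265650021737, 197.2634759341488], [0.0, 0.0, 1.0]] [-0.01416915  0.          0.          0.          0.        ] [[0.38, -0.894, -0.236, 301.307], [-0.925, -0.368, -0.096, -551.44], [-0.001, 0.254, -0.967, 384.135], [0.0, 0.0, 0.0, 1.0]]
```

View pics/scene0.png

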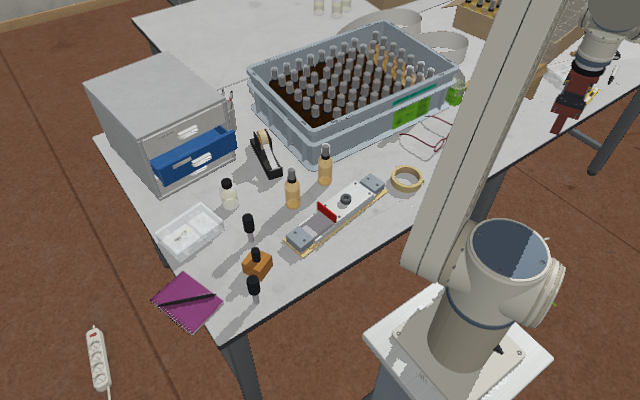

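View pics/top0.png

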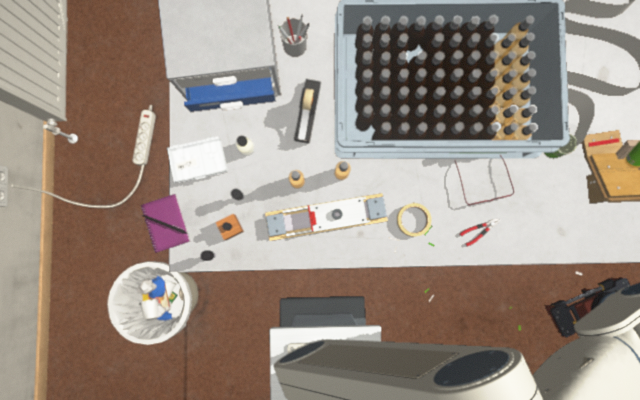

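View pics/wrist0.png

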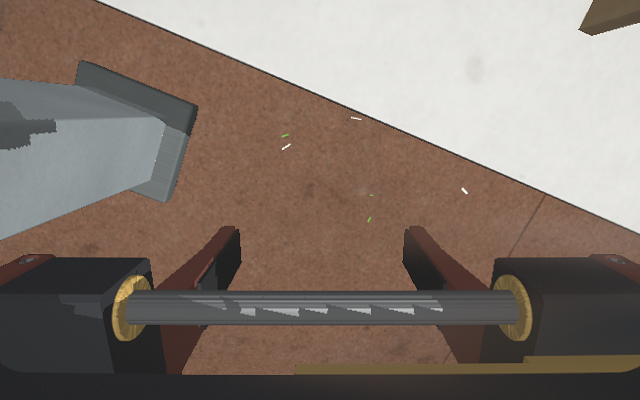

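Top view: rail from (265,225) to (385,208), bush near (337,214), red face at (312,218), parking block at (229,227), two other black pins at (237,194) and (207,256). I'll enlarge the important areas.

```bash
cat > h.py <<'E'
from workcell import ctrl
import cv2, numpy as np
from scipy.spatial.transform import Rotation as R
def ray(d,u,v):
    p=cv2.undistortPoints(np.array([[[u,v]]],float),d["mtx"],d["dist_coeffs"])[0,0]
    T=d["world_from_camera"]; return T[:3,3],T[:3,:3]@np.array([p[0],p[1],1])
def atz(d,u,v,z):
    o,r=ray(d,u,v); return o+r*(z-o[2])/r[2]
def proj(d,P):
    T=np.linalg.inv(d["world_from_camera"]); P=np.atleast_2d(np.asarray(P,float))
    return cv2.projectPoints(P,cv2.Rodrigues(T[:3,:3])[0],T[:3,3],d["mtx"],d["dist_coeffs"])[0][:,0]
def crop(d,x0,y0,w,h,s,fn):
    cv2.imwrite(fn,cv2.resize(d["img"][y0:y0+h,x0:x0+w,::-1],None,fx=s,fy=s,interpolation=cv2.INTER_CUBIC))
def depthpt(d,u,v):
    o,r=ray(d,u,v); return o+r*float(d["depth"][int(round(v)),int(round(u))])
E
python3 - <<'E'
from h import *
t=ctrl.get_image("top"); s=ctrl.get_image("scene")
crop(t,190,170,200,100,4,"pics/tc.png"); crop(s,220,160,180,140,4,"pics/sc.png")
for u,v in [(337,214),(229,226),(237,194),(207,256),(350,213),(290,222),(220,230)]: print(u,v,depthpt(t,u,v).round(1))
E
```

```text
337 214 [471.8 -44.   24.4]
229 226 [441.3 257.7  86.7]
237 194 [527.3 231.6 107.2]
207 256 [360.7 314.2 105.2]
350 213 [473.1 -80.9  35. ]
290 222 [451.9  92.6  22.7]
220 230 [432.6 290.7  45.2]
```

View pics/tc.png

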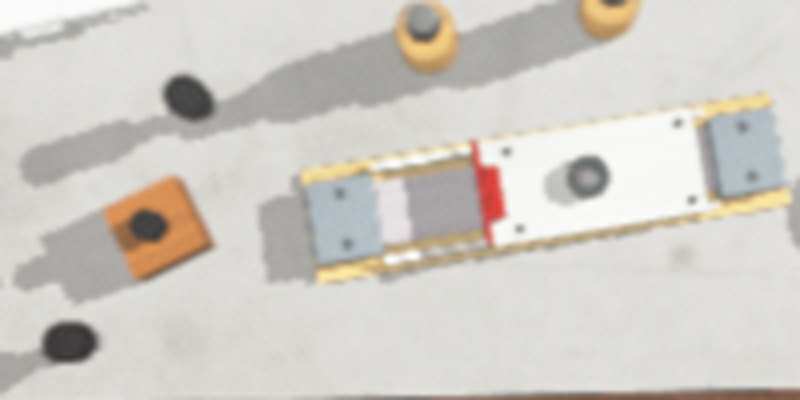

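View pics/sc.png

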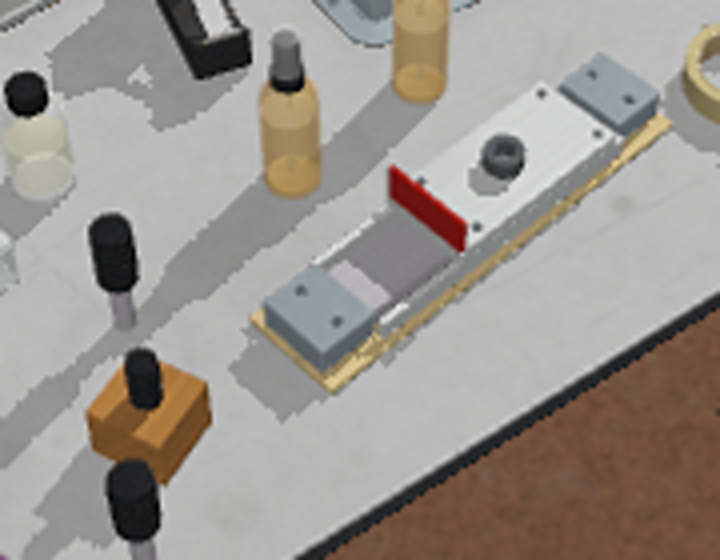

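```bash
python3 - <<'E'
from h import *
t=ctrl.get_image("top"); o=ctrl.get_obs()
print(R.from_rotvec(o["orientation"]).as_matrix().round(3), o["qpos"].round(3))
print("bush",atz(t,337,214.25,54).round(1))
print("pin top",atz(t,227,226.2,86).round(1))
c=[(304,172),(384,187),(316,283),(770,95),(790,203)]
# board corners (crop) z=8
for x,y in [(300,175),(316,283),(770,95),(790,203)]: print("board",atz(t,190+x/4,170+y/4,8).round(1))
# park top corners
for x,y in [(103,211),(178,176),(213,244),(138,280)]: print("park",atz(t,190+x/4,170+y/4,46).round(1))
E
```

```text
[[-0.     0.925  0.38 ]
 [ 0.001  0.38  -0.925]
 [-1.     0.    -0.001]] [-1.2    0.423  1.63  -0.     1.089 -0.019]
bush [469.1 -42.6  54. ]
pin top [440.9 263.4  86. ]
board [478.6 166.1   8. ]
board [399.4 155.5   8. ]
board [ 529.5 -179.9    8. ]
board [ 449.8 -191.7    8. ]
park [453.4 302.5  46. ]
park [477.1 249.1  46. ]
park [428.1 224.6  46. ]
park [403.9 277.9  46. ]
```

Board corners check out (350 x 80). The rail origin is about (464,-12.5), yaw 8.3°, bush at (469,-43), q about 9.5. The pin is at about (441,263). I'll turn the tool so the jaws lie along the rail and move across.

Request:
{"name": "send_rows", "arguments": {"rows": [[0,0,0,0.122],[0,0,0,0.122],[0,20,-33,0],[0,20,-33,0],[0,20,-33,0],[0,20,-33,0],[0,20,-33,0],[0,20,-33,0],[0,20,-33,0],[0,20,-33,0]]}}

```text
t: 1.13
ee_pos: [362.4, -291.2, 221.2]
orientation: [1.117, 1.261, -1.12]
ft_force: [0.4, -0.3, 0.4]
width: 87.9
```

Request:
{"name": "send_rows", "arguments": {"rows": [[0,20,-33,0],[0,20,-33,0],[0,20,-33,0],[0,20,-33,0],[0,20,-33,0],[0,20,-33,0],[0,20,-33,0],[0,0,0,0]]}}

```text
t: 1.8
ee_pos: [478.8, -26.9, 222.6]
orientation: [1.117, 1.257, -1.113]
ft_force: [-0.2, 0.5, -0.8]
width: 87.5
```

```bash
python3 - <<'E'
from h import *
w=ctrl.get_image("wrist"); o=ctrl.get_obs()
print(o["ee_pos"],R.from_rotvec(o["orientation"]).as_matrix().round(4), o["qpos"].round(3))
print(w["world_from_camera"].round(3))
cv2.imwrite("pics/w1.png",w["img"][:,:,::-1])
print(proj(w,[[469,-43,54],[464,-12.5,8]]))
E
```

```text
[477.59252947 -28.82000701 222.34448379] [[ 0.0066  0.9921  0.1252]
 [-0.0052  0.1253 -0.9921]
 [-1.      0.0059  0.006 ]] [-0.082  0.204  1.95  -0.006  0.98   1.366]
[[ 1.25000e-01 -9.62000e-01 -2.44000e-01  5.46076e+02]
 [-9.92000e-01 -1.20000e-01 -3.60000e-02 -1.75840e+01]
 [ 6.00000e-03  2.47000e-01 -9.69000e-01  3.85276e+02]
 [ 0.00000e+00  0.00000e+00  0.00000e+00  1.00000e+00]]
[[334.62214869 192.79071788]
 [306.92259796 184.71889467]]
```

View pics/w1.png

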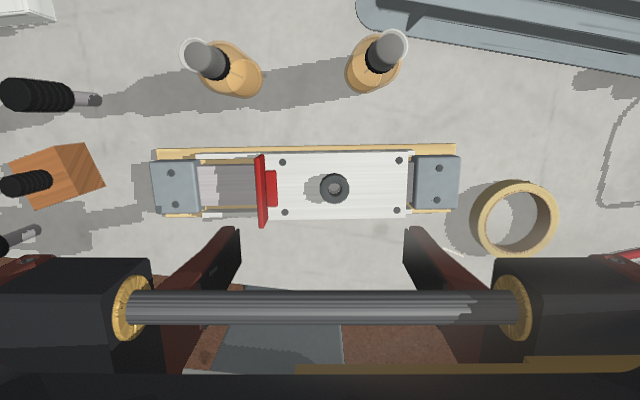

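```bash
python3 - <<'E'
from h import *
w=ctrl.get_image("wrist"); crop(w,290,150,80,75,8,"pics/w1c.png"); crop(w,140,130,340,110,2.3,"pics/w1d.png")
E
```

```text
(no output)
```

View pics/w1c.png

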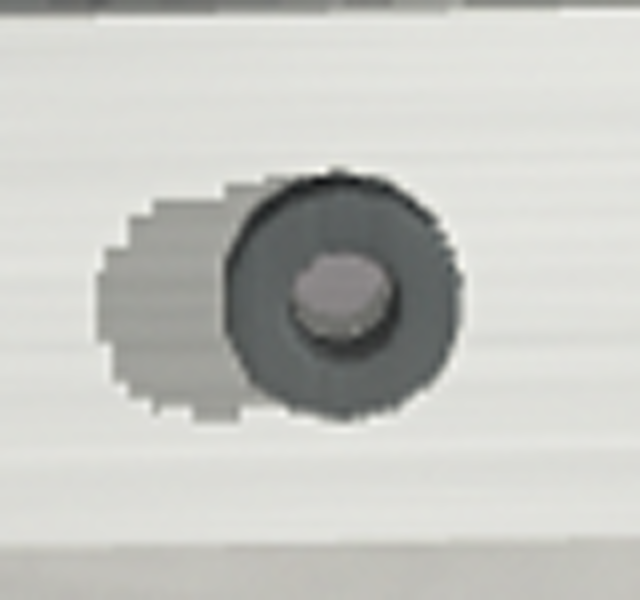

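View pics/w1d.png

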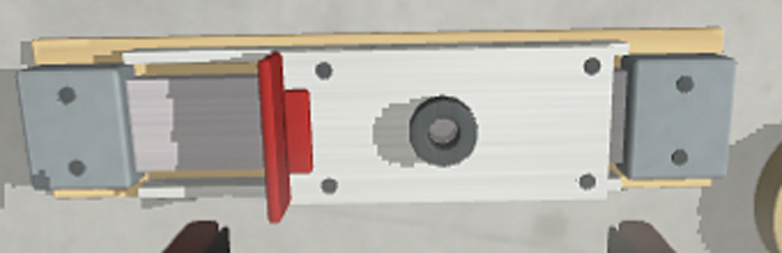

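```bash
python3 - <<'E'
from h import *
w=ctrl.get_image("wrist")
print("bush",atz(w,332.7,187.5,54).round(1))
# stop plate edge corners -> yaw ; lower edge of plate in crop2.3: (283,203)-(607,197), upper (283,52)-(612,42)
for x,y in [(283,202),(607,197),(290,52),(612,43)]:
    print(atz(w,140+x/2.3,130+y/2.3,42).round(1))
for x,y in [(324,71),(592,66),(330,186),(587,181)]:
    print("screw",atz(w,140+x/2.3,130+y/2.3,42).round(1), depthpt(w,140+x/2.3,130+y/2.3).round(1))
E
```

```text
bush [471.9 -44.   54. ]
[425.6  27.3  42. ]
[ 447.2 -127.6   42. ]
[498.   29.9  42. ]
[ 520.3 -116.1   42. ]
screw [491.2  13.6  42. ] [490.8  13.9  39.3]
screw [ 508.8 -108.8   42. ] [ 508.6 -109.4   39.8]
screw [436.4   5.6  42. ] [435.9   5.7  40.3]
screw [ 454.  -116.5   42. ] [ 453.4 -117.2   39.7]
```

Request:
{"name": "send_rows", "arguments": {"rows": [[0,0,-36,0.01],[0,0,-36,0.01],[0,0,-36,0],[0,0,-36,0],[0,0,-36,0],[0,0,-36,0],[0,0,-36,0],[0,0,-18,0],[0,0,0,0]]}}

```text
t: 2.7
ee_pos: [450.0, 230.4, 220.0]
orientation: [1.152, 1.232, -1.157]
ft_force: [-0.2, -0.8, 0.8]
width: 87.7
```

```bash
python3 - <<'E'
from h import *
w=ctrl.get_image("wrist"); o=ctrl.get_obs()
print(o["ee_pos"],R.from_rotvec(o["orientation"]).as_matrix().round(4), o["qpos"].round(3))
cv2.imwrite("pics/w2.png",w["img"][:,:,::-1])
print(proj(w,[[441,263,86],[441,263,46]]))
E
```

```text
[449.92788593 229.09144506 219.84549908] [[ 0.0048  0.9974  0.0718]
 [-0.0097  0.0719 -0.9974]
 [-0.9999  0.0041  0.01  ]] [ 0.454  0.251  1.894 -0.013  0.997  1.96 ]
[[284.98993614 195.78394206]
 [288.74436198 186.53723909]]
```

View pics/w2.png

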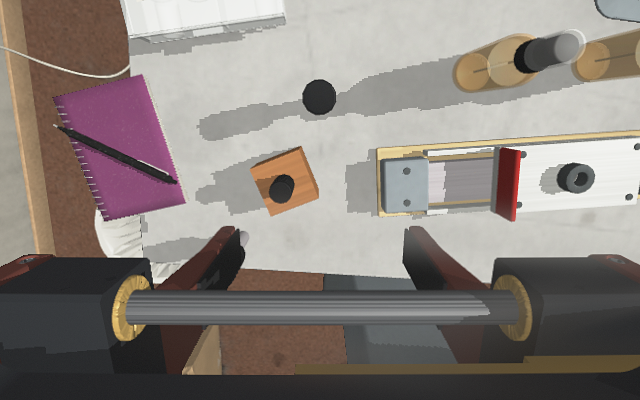

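```bash
python3 - <<'E'
from h import *
w=ctrl.get_image("wrist"); crop(w,240,140,90,85,7,"pics/w2c.png"); print(ctrl.get_obs()["ee_pos"])
g=np.argwhere((w["img"][160:215,255:310].max(2)<60)); 
print(depthpt(w,286,186),depthpt(w,284,190),depthpt(w,280,192))
E
```

```text
[449.87243435 228.13727546 219.77746709]
[450.10521269 261.14134257  84.68185798] [446.32221497 262.76904462  85.52100768] [444.2209646  266.39748829  85.89005535]
```

View pics/w2c.png

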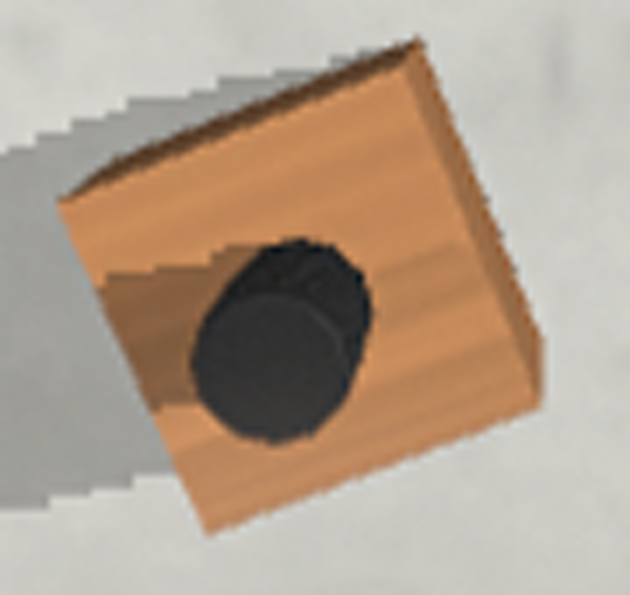

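```bash
python3 - <<'E'
from h import *
w=ctrl.get_image("wrist"); o=ctrl.get_obs(); p=o["ee_pos"]; print(p)
f=lambda x,y,z: atz(w,240+(x+.5)/7-.5,140+(y+.5)/7-.5,z)
P=f(272,368,86);print("top",P.round(1),"base",f(294,316,46).round(1))
print("block",np.mean([f(x,y,46) for x,y in [(60,203),(413,63),(540,402),(208,534)]],0).round(1))
M=R.from_rotvec(o["orientation"]).as_matrix(); print(M.round(4)); print((M.T@(np.array([P[0],P[1],p[2]])-p)).round(1))
E
```

```text
[449.884755   227.64788896 219.78968762]
top [444.  266.8  86. ] base [442.3 268.2  46. ]
block [444.2 266.5  46. ]
[[ 0.0044  0.9975  0.0701]
 [-0.0102  0.0701 -0.9975]
 [-0.9999  0.0037  0.0104]]
[ -0.4  -3.2 -39.5]
```

Request:
{"name": "send_rows", "arguments": {"rows": [[20,0,-20,-0.035],[20,-1,-16,-0.035],[20,0,0,0],[13,0,0,0],[0,0,0,0],[0,0,0,0]]}}

```text
t: 3.35
ee_pos: [450.0, 252.1, 145.5]
orientation: [1.109, 1.254, -1.115]
ft_force: [0.4, -0.1, 0.6]
width: 88.3
```

```bash
python3 - <<'E'
from h import *
w=ctrl.get_image("wrist"); o=ctrl.get_obs(); print(o["ee_pos"]);M=R.from_rotvec(o["orientation"]).as_matrix(); print(M.round(4))
cv2.imwrite("pics/w3.png",w["img"][:,:,::-1]); crop(w,270,130,100,100,6,"pics/w3c.png")
print(proj(w,[[444,266.8,86],[441,263,86],o["ee_pos"],o["ee_pos"]+M[:,0]*60]))
E
```

```text
[449.94345076 252.05243537 145.68864224]
[[ 0.0068  0.9918  0.128 ]
 [-0.0111  0.128  -0.9917]
 [-0.9999  0.0053  0.0119]]
[[299.13291312 217.73871223]
 [303.90962774 222.29551827]
 [321.56287927 245.00584049]
 [321.53734001 211.78290164]]
```

View pics/w3.png

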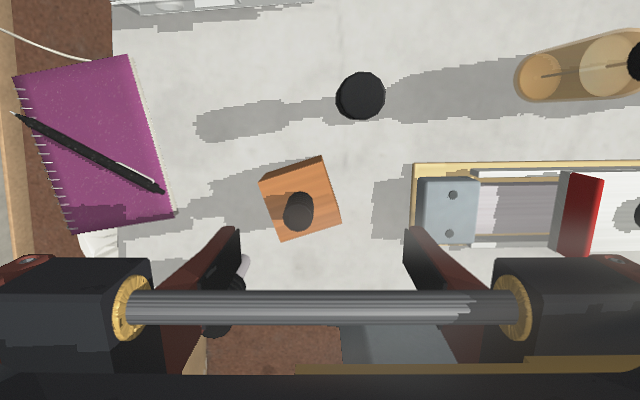

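View pics/w3c.png

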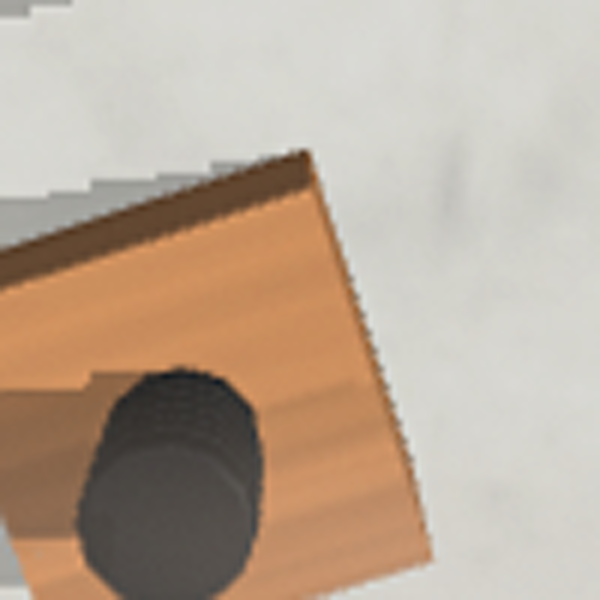

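```bash
python3 - <<'E'
from h import *
w=ctrl.get_image("wrist"); o=ctrl.get_obs(); p=o["ee_pos"];M=R.from_rotvec(o["orientation"]).as_matrix()
P=atz(w,296.8,216.8,86); print(p,P); print(M.T@(np.array([P[0],P[1],p[2]])-p))
E
```

```text
[450.26395315 252.6298754  146.19576581] [444.41571425 268.48525675  86.        ]
[ -0.2110774   -3.76430371 -16.47362983]
```

Request:
{"name": "send_rows", "arguments": {"rows": [[0,-3,-16,0],[0,-2,0,0],[0,0,0,0],[0,0,0,0]]}}

```text
t: 3.78
ee_pos: [445.7, 266.5, 149.7]
orientation: [1.116, 1.25, -1.112]
ft_force: [-0.2, -0.3, -0.5]
width: 87.7
```

Request:
{"name": "send_rows", "arguments": {"rows": [[15,0,0,0],[15,0,0,0],[8,0,0,0],[0,0,0,0],[0,0,0,0]]}}

```text
t: 4.2
ee_pos: [448.7, 265.3, 113.7]
orientation: [1.12, 1.248, -1.107]
ft_force: [0.0, 0.2, -1.0]
width: 87.9
```

```bash
python3 - <<'E'
from h import *
w=ctrl.get_image("wrist"); o=ctrl.get_obs(); print(o["ee_pos"],o["ft_force"]);M=R.from_rotvec(o["orientation"]).as_matrix(); print(M.round(4))
cv2.imwrite("pics/w4.png",w["img"][:,:,::-1])
print(proj(w,[[444,267,86],[441,263,86],o["ee_pos"],o["ee_pos"]+M[:,0]*(o["ee_pos"][2]-86)]))
E
```

```text
[448.72859777 265.26851256 113.8525821 ] [-0.42524225 -0.17434388  0.51837635]
[[ 0.0184  0.9921  0.1244]
 [-0.0054  0.1246 -0.9922]
 [-0.9998  0.0176  0.0077]]
[[317.4135345  234.61847258]
 [323.16095805 239.83296633]
 [321.45509939 244.8390641 ]
 [321.4532696  227.06266225]]
```

View pics/w4.png

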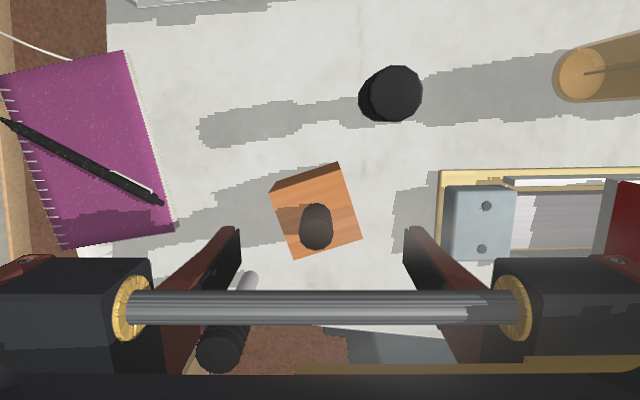

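```bash
python3 - <<'E'
from h import *
w=ctrl.get_image("wrist"); o=ctrl.get_obs(); p=o["ee_pos"];M=R.from_rotvec(o["orientation"]).as_matrix()
crop(w,180,190,260,110,3,"pics/w4c.png")
E
```

```text
(no output)
```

View pics/w4c.png

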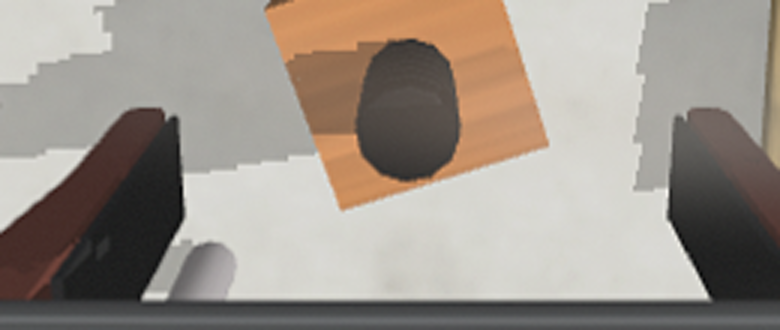

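Request:
{"name": "send_rows", "arguments": {"rows": [[0,-4,-2,0],[8,-2,-1,0],[8,-1,0,0],[8,0,0,0],[0,0,0,0],[0,0,0,0]]}}

```text
t: 4.8
ee_pos: [442.0, 268.3, 89.2]
orientation: [1.123, 1.247, -1.103]
ft_force: [0.1, 0.5, -1.0]
width: 87.8
```

```bash
cat > st.py <<'E'
from h import *
import sys
o=ctrl.get_obs(); p=o["ee_pos"];M=R.from_rotvec(o["orientation"]).as_matrix()
print(p.round(2),o["ft_force"].round(2),o["width"]);print(M.round(4))
if len(sys.argv)>2:
    P=np.array([float(a) for a in sys.argv[1:3]]); z=p[2] if len(sys.argv)<4 else float(sys.argv[3]); print("tool delta",(M.T@(np.array([P[0],P[1],z])-p)).round(1))
E
python3 st.py 444.2 267.2 58
```

```text
[441.99 268.3   89.16] [ 0.14  0.53 -1.01] 87.8297125668054
[[ 0.0215  0.9919  0.1251]
 [-0.0036  0.1252 -0.9921]
 [-0.9998  0.0209  0.0063]]
tool delta [31.2  1.4  1.2]
```

Request:
{"name": "send_rows", "arguments": {"rows": [[8,1,1,0],[8,0,0,0],[8,0,0,0],[6,0,0,0],[0,0,0,0],[0,0,0,0]]}}

```text
t: 5.3
ee_pos: [443.8, 267.0, 55.0]
orientation: [1.122, 1.247, -1.105]
ft_force: [0.0, -0.1, -0.2]
width: 88.0
```

```bash
python3 st.py 444.2 267.2 58; python3 - <<'E'
from h import *
w=ctrl.get_image("wrist"); cv2.imwrite("pics/w5.png",w["img"][:,:,::-1])
E
```

```text
[443.78 266.98  55.03] [ 0.02 -0.11 -0.18] 87.96521945404048
[[ 0.0202  0.992   0.1249]
 [-0.0044  0.125  -0.9921]
 [-0.9998  0.0195  0.0069]]
tool delta [-3.   0.5 -0.1]
```

View pics/w5.png

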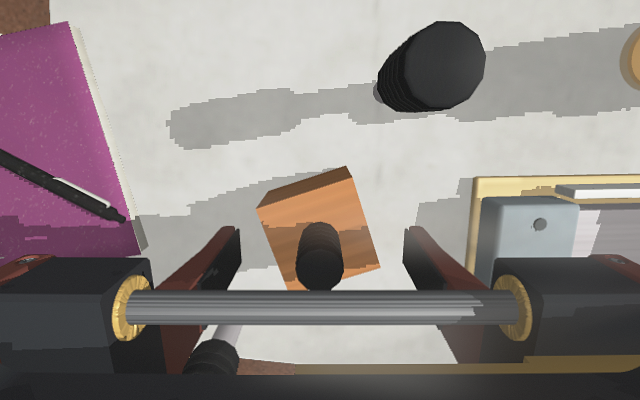

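The pin grip is centred between the fingers (320 against 322). I'll raise 3 mm and close.

Request:
{"name": "send_rows", "arguments": {"rows": [[-3,0,0,0],[0,0,0,0]]}}

```text
t: 5.52
ee_pos: [443.8, 267.0, 58.4]
orientation: [1.122, 1.247, -1.105]
ft_force: [0.3, 1.0, -0.2]
width: 87.9
```

Request:
{"name": "send_rows", "arguments": {"rows": [[0,0,0,0],[0,0,0,0],[0,0,0,0],[0,0,0,0],[0,0,0,0],[0,0,0,0],[0,0,0,0],[0,0,0,0]], "fingers": 0}}

```text
t: 6.18
ee_pos: [444.7, 267.6, 60.1]
orientation: [1.124, 1.246, -1.102]
ft_force: [0.1, -0.8, -0.5]
width: 38.1
```

```bash
python3 st.py
```

```text
[444.67 267.62  60.13] [ 0.05 -0.84 -0.5 ] 38.122287252653514
[[ 0.023   0.9919  0.125 ]
 [-0.0027  0.1251 -0.9921]
 [-0.9997  0.0225  0.0056]]
```

Request:
{"name": "send_rows", "arguments": {"rows": [[2,0,0,0],[0,0,0,0],[0,0,0,0],[0,0,0,0],[0,0,0,0],[0,0,0,0]], "fingers": 0}}

```text
t: 6.68
ee_pos: [444.8, 267.6, 58.0]
orientation: [1.124, 1.246, -1.102]
ft_force: [-0.6, -0.4, 1.2]
width: 21.3
```

```bash
python3 st.py
```

```text
[444.77 267.61  58.  ] [-0.61 -0.41  1.21] 21.289216433959005
[[ 0.023   0.9919  0.1249]
 [-0.0028  0.125  -0.9921]
 [-0.9997  0.0225  0.0056]]
```

Request:
{"name": "send_rows", "arguments": {"rows": [[-6,0.1,0,0],[-8,0.2,0,0],[-8,0.2,0,0],[-8,0.2,0,0],[-8,0.2,0,0],[-8,0.2,0,0],[0,0,0,0]]}}

```text
t: 7.27
ee_pos: [444.8, 268.0, 109.1]
orientation: [1.124, 1.246, -1.102]
ft_force: [-0.8, 0.1, -0.4]
width: 21.3
```

```bash
python3 st.py
```

```text
[444.79 267.98 109.1 ] [-0.81  0.06 -0.39] 21.312501080676242
[[ 0.0232  0.9919  0.125 ]
 [-0.0026  0.1251 -0.9921]
 [-0.9997  0.0227  0.0054]]
```

Request:
{"name": "send_rows", "arguments": {"rows": [[-14,0.2,0,0],[-14,0.2,0,0],[-14,0.2,10,0],[0,0,25,0],[0,0,25,0],[0,-1,25,0],[0,-1,25,0],[0,-1,25,0],[0,-1,25,0],[0,-1,25,0]]}}

```text
t: 8.1
ee_pos: [463.4, 81.1, 157.3]
orientation: [1.122, 1.247, -1.091]
ft_force: [0.6, 0.2, -1.1]
width: 21.3
```

```bash
python3 st.py 471 -43
```

```text
[463.44  81.07 157.31] [ 0.65  0.15 -1.11] 21.25661909172947
[[ 0.0284  0.9907  0.1332]
 [-0.      0.1333 -0.9911]
 [-0.9996  0.0282  0.0038]]
tool delta [  0.2  -9.  124. ]
```

Request:
{"name": "send_rows", "arguments": {"rows": [[0,-1,20,0],[0,-1,20,0],[0,-1,20,0],[0,-2,20,0],[0,-2,20,0],[0,-1,14,0],[0,0,0,0],[0,0,0,0]]}}

```text
t: 8.77
ee_pos: [469.3, -43.2, 158.9]
orientation: [1.126, 1.244, -1.095]
ft_force: [-0.3, 0.3, -1.2]
width: 21.0
```

```bash
python3 st.py 471 -43; python3 - <<'E'
from h import *
w=ctrl.get_image("wrist"); cv2.imwrite("pics/w6.png",w["img"][:,:,::-1])
s=ctrl.get_image("scene"); crop(s,280,120,130,100,6,"pics/s6.png")
t=ctrl.get_image("top"); crop(t,270,170,130,90,6,"pics/t6.png")
E
```

```text
[469.32 -43.16 158.89] [-0.32  0.32 -1.17] 21.011270640597072
[[ 0.0291  0.9914  0.1274]
 [-0.001   0.1275 -0.9918]
 [-0.9996  0.0287  0.0047]]
tool delta [0.  1.7 0.1]
```

View pics/w6.png

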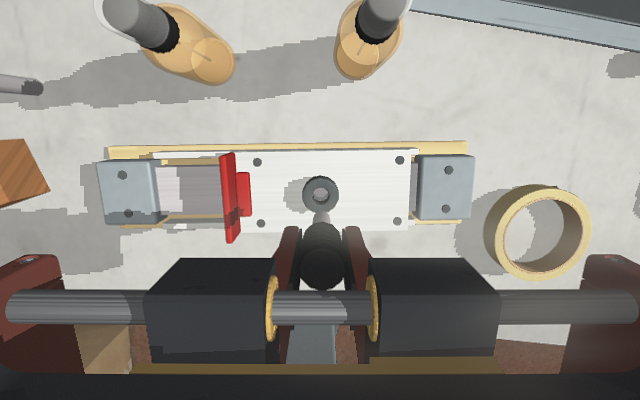

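View pics/s6.png

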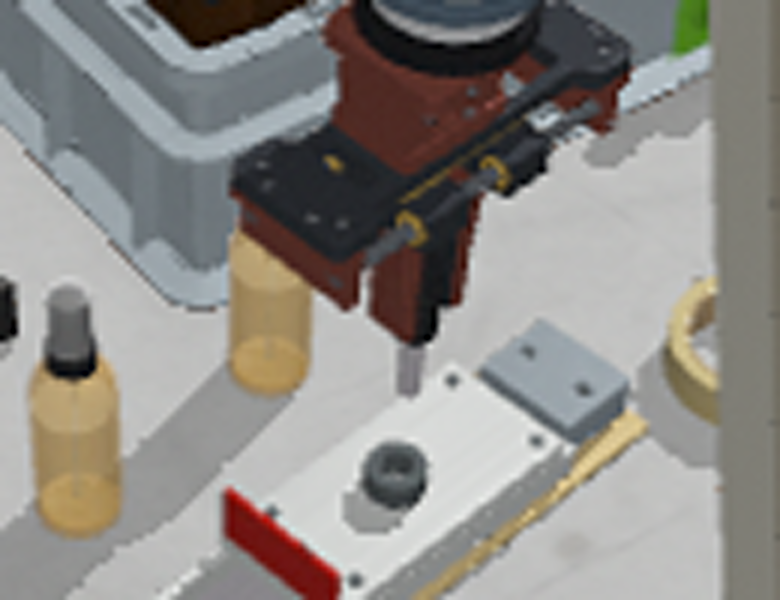

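View pics/t6.png

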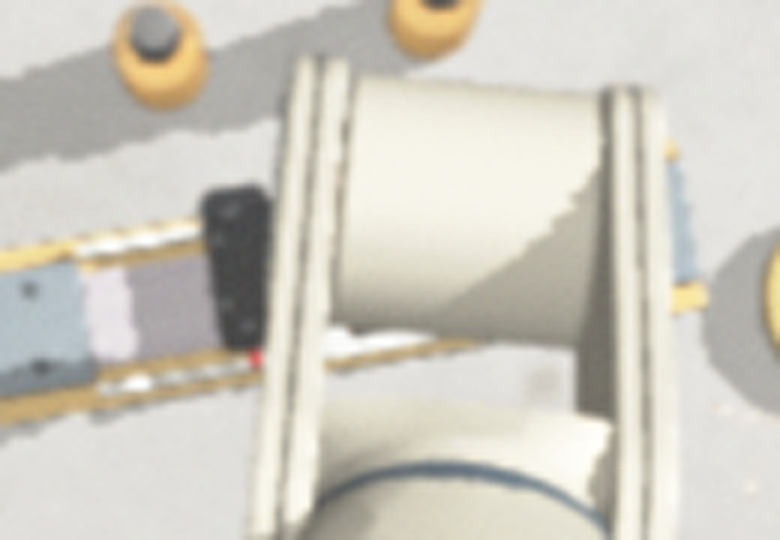

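```bash
python3 - <<'E'
from h import *
w=ctrl.get_image("wrist"); crop(w,285,170,75,110,7,"pics/w6c.png")
s=ctrl.get_image("scene"); crop(s,325,165,50,45,16,"pics/s6c.png")
E
```

```text
(no output)
```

View pics/w6c.png

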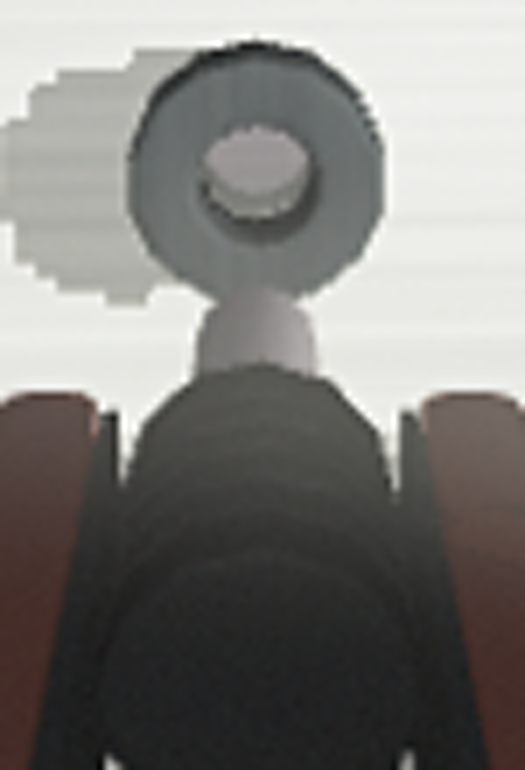

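View pics/s6c.png

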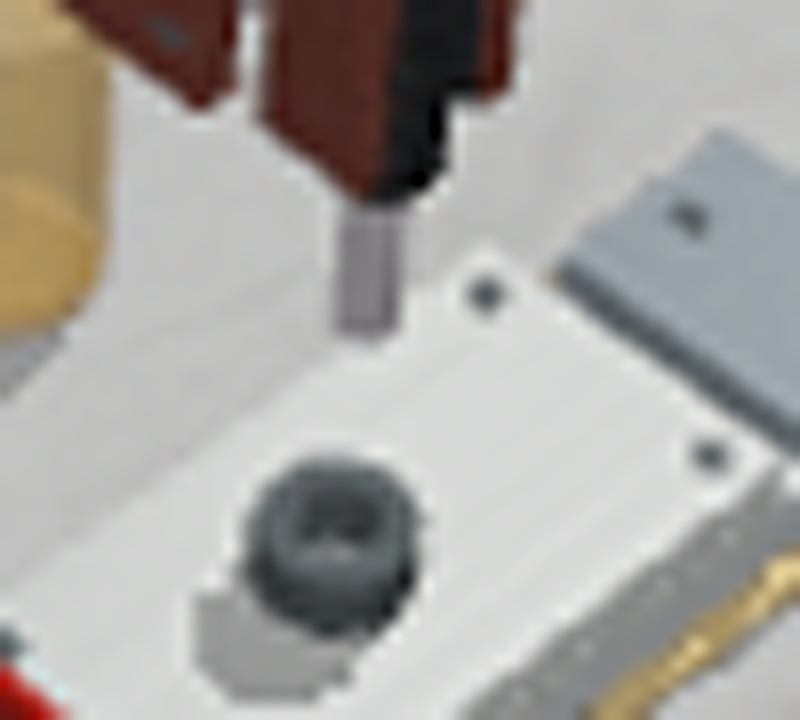

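```bash
python3 - <<'E'
from h import *
w=ctrl.get_image("wrist"); s=ctrl.get_image("scene"); o=ctrl.get_obs(); p=o["ee_pos"];M=R.from_rotvec(o["orientation"]).as_matrix()
B=atz(w,321.9,195.6,54); print("bush w",B, "outer", atz(w,285+256.5/7-.5,170+(175)/7-.5,54))
dn=np.array([0.006,0.001,-1]) # pin axis approx (vertical at grasp)
g=p-M[:,0]*18.7
for dy in (-2,-1,0,1,2):
    tip=p+M[:,1]*dy+dn*53
    print(dy,tip.round(1),"tip far edge px",proj(w,tip+M[:,1]*4).round(1),"scene tip",proj(s,tip).round(1))
print("obs far edge",285+262.5/7-.5,170+287.5/7-.5,"scene obs",325+363.5/16-.5,165+325.5/16-.5)
print("scene bush",atz(s,325+340/16-.5,165+515/16-.5,54), "scene tip",atz(s,325+363.5/16-.5,165+325.5/16-.5,p[2]-53))
E
```

```text
bush w [472.88293263 -42.38847225  54.        ] outer [473.75010763 -41.62469614  54.        ]
-2 [467.8 -42.3 105.8] tip far edge px [[321.2 213.5]] scene tip [[347.9 185.1]]
-1 [468.8 -42.1 105.8] tip far edge px [[321.2 212.1]] scene tip [[347.7 184.9]]
0 [469.8 -42.  105.8] tip far edge px [[321.2 210.8]] scene tip [[347.4 184.7]]
1 [470.8 -41.9 105.8] tip far edge px [[321.2 209.4]] scene tip [[347.2 184.5]]
2 [471.8 -41.7 105.9] tip far edge px [[321.2 208. ]] scene tip [[346.9 184.3]]
obs far edge 322.0 210.57142857142856 scene obs 347.21875 184.84375
scene bush [472.5241428  -41.72225978  54.        ] scene tip [469.76212284 -41.26242635 105.81881613]
```

Request:
{"name": "send_rows", "arguments": {"rows": [[0,2.8,0.8,0],[6,-0.2,0,0],[6,-0.2,0,0],[6,-0.2,0,0],[6,-0.2,0,0],[6,-0.2,0,0],[6,-0.2,0,0],[4,-0.1,0,0],[0,0,0,0],[0,0,0,0]]}}

```text
t: 9.95
ee_pos: [471.7, -41.4, 113.2]
orientation: [1.122, 1.248, -1.093]
ft_force: [-0.0, 0.5, -1.8]
width: 21.2
```

```bash
python3 st.py; python3 - <<'E'
from h import *
w=ctrl.get_image("wrist"); s=ctrl.get_image("scene"); o=ctrl.get_obs(); p=o["ee_pos"];M=R.from_rotvec(o["orientation"]).as_matrix()
crop(w,285,190,75,80,9,"pics/w7c.png"); crop(s,325,175,50,45,16,"pics/s7c.png")
tip=p+np.array([.006,.001,-1])*53; print(tip,proj(s,[tip,[472.8,-42.2,54]]),proj(w,[tip+M[:,1]*4,[472.8,-42.2,54]]))
E
```

```text
[471.71 -41.4  113.19] [-0.03  0.49 -1.77] 21.15571082971913
[[ 2.650e-02  9.908e-01  1.325e-01]
 [-6.000e-04  1.325e-01 -9.912e-01]
 [-9.996e-01  2.620e-02  4.100e-03]]
[472.1873303  -41.37314145  60.52788211] [[345.84608902 195.27855547]
 [345.82291661 196.5550096 ]] [[321.19507461 210.54525889]
 [322.42368401 212.76938575]]
```

View pics/w7c.png

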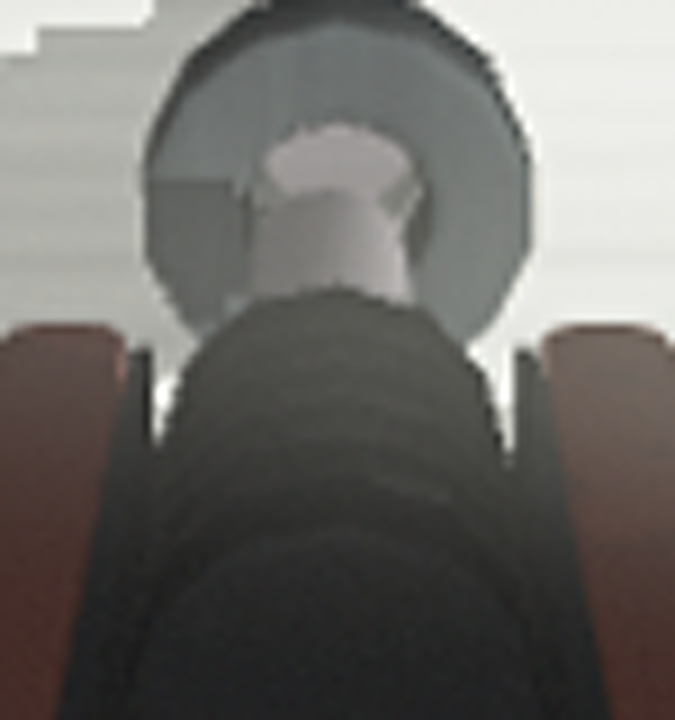

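View pics/s7c.png

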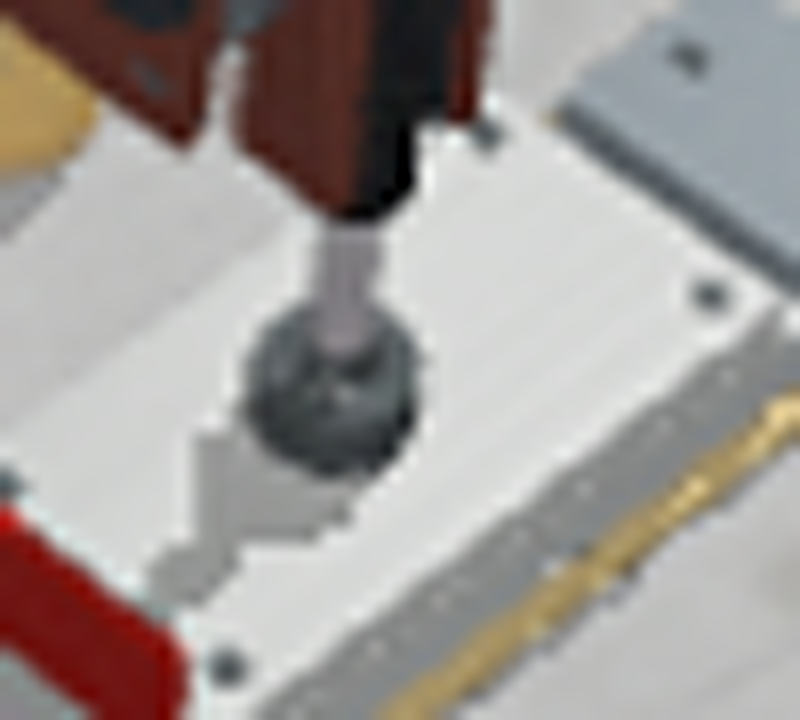

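Request:
{"name": "send_rows", "arguments": {"rows": [[0,0.2,0.7,0],[4,-0.1,0,0],[4,-0.1,0,0],[4,-0.1,0,0],[0,0,0,0]]}}

```text
t: 10.47
ee_pos: [473.4, -42.4, 101.8]
orientation: [1.123, 1.245, -1.091]
ft_force: [-0.0, 0.4, -1.5]
width: 20.9
```

```bash
python3 st.py; python3 - <<'E'
from h import *
w=ctrl.get_image("wrist"); crop(w,285,190,75,80,9,"pics/w8c.png")
E
```

```text
[473.41 -42.41 101.76] [-0.03  0.42 -1.47] 20.94727142140188
[[ 0.0304  0.9907  0.1323]
 [-0.001   0.1324 -0.9912]
 [-0.9995  0.03    0.005 ]]
```

View pics/w8c.png

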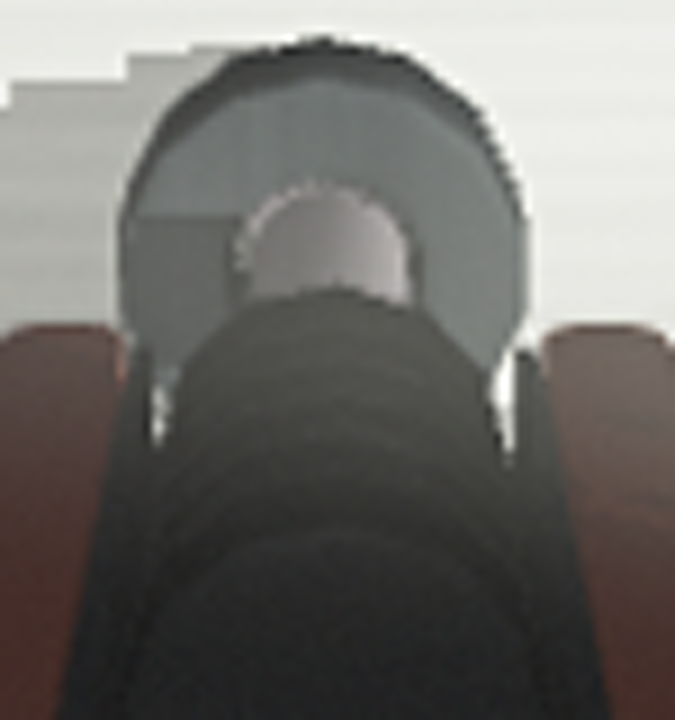

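Request:
{"name": "send_rows", "arguments": {"rows": [[3,-0.5,-0.3,0],[3,-0.1,0,0],[3,-0.1,0,0],[3,-0.1,0,0],[3,-0.1,0,0],[0,0,0,0]]}}

```text
t: 11.02
ee_pos: [473.0, -42.2, 85.3]
orientation: [1.123, 1.245, -1.091]
ft_force: [-0.3, -0.6, -1.3]
width: 21.3
```

```bash
python3 st.py
```

```text
[473.03 -42.21  85.33] [-0.3  -0.59 -1.32] 21.304085096519064
[[ 0.0305  0.9907  0.1323]
 [-0.001   0.1324 -0.9912]
 [-0.9995  0.0301  0.0051]]
```

Request:
{"name": "send_rows", "arguments": {"rows": [[2.5,-0.1,0,0],[2.5,-0.1,0,0],[1,0,0,0],[0,0,0,0]]}}

```text
t: 11.35
ee_pos: [473.0, -42.2, 78.5]
orientation: [1.123, 1.245, -1.091]
ft_force: [-0.7, 0.2, -0.6]
width: 21.1
```

```bash
python3 st.py
```

```text
[473.   -42.24  78.5 ] [-0.67  0.17 -0.58] 21.063393284525517
[[ 0.0303  0.9907  0.1323]
 [-0.001   0.1324 -0.9912]
 [-0.9995  0.0299  0.005 ]]
```

Request:
{"name": "send_rows", "arguments": {"rows": [[0.7,0,0,0],[0.7,0,0,0]]}}

```text
t: 11.52
ee_pos: [473.2, -42.3, 77.1]
orientation: [1.123, 1.245, -1.091]
ft_force: [0.3, 0.4, -1.5]
width: 21.3
```

Request:
{"name": "send_rows", "arguments": {"rows": [[0.7,0,0,0]]}}

```text
t: 11.6
ee_pos: [473.6, -42.3, 76.8]
orientation: [1.123, 1.244, -1.09]
ft_force: [-2.6, 1.6, 13.1]
width: 21.3
```

Request:
{"name": "send_rows", "arguments": {"rows": [[-0.1,-0.2,0,0]]}}

```text
t: 11.68
ee_pos: [473.6, -42.3, 77.1]
orientation: [1.123, 1.244, -1.09]
ft_force: [-0.5, -0.2, -0.5]
width: 21.2
```

```bash
python3 st.py
```

```text
[473.6  -42.3   77.13] [-0.48 -0.22 -0.46] 21.187164341065586
[[ 0.0316  0.9907  0.1323]
 [-0.0011  0.1324 -0.9912]
 [-0.9995  0.0312  0.0052]]
```

Request:
{"name": "send_rows", "arguments": {"rows": [[0.3,0,-1,0],[0.3,0,-1,0],[0.3,0,-1,0]]}}

```text
t: 11.93
ee_pos: [474.0, -40.1, 76.9]
orientation: [1.122, 1.242, -1.089]
ft_force: [-2.0, -5.2, 6.7]
width: 21.3
```

```bash
python3 st.py
```

```text
[473.96 -40.07  76.9 ] [-1.95 -5.17  6.65] 21.260485860346
[[ 0.0334  0.9905  0.1331]
 [-0.0026  0.1332 -0.9911]
 [-0.9994  0.0328  0.007 ]]
```

Request:
{"name": "send_rows", "arguments": {"rows": [[0.2,-0.2,-1.2,0],[0.2,-0.2,-1.2,0],[0.2,-0.2,-1.2,0],[0.2,-0.2,-1.2,0]]}}

```text
t: 12.27
ee_pos: [473.3, -36.7, 76.9]
orientation: [1.12, 1.239, -1.088]
ft_force: [-1.2, -5.4, 5.2]
width: 21.1
```

```bash
python3 st.py
```

```text
[473.32 -36.74  76.93] [-1.16 -5.42  5.2 ] 21.081152163109568
[[ 0.0354  0.9903  0.1344]
 [-0.0053  0.1347 -0.9909]
 [-0.9994  0.0344  0.01  ]]
```

Request:
{"name": "send_rows", "arguments": {"rows": [[0.2,-0.2,-3,0],[0.2,-0.2,-3,0],[0.2,-0.2,-3,0]]}}

```text
t: 12.52
ee_pos: [472.1, -28.7, 76.9]
orientation: [1.119, 1.237, -1.087]
ft_force: [-1.1, -6.1, 5.0]
width: 21.2
```

```bash
python3 st.py
```

```text
[472.13 -28.66  76.9 ] [-1.08 -6.07  4.99] 21.16042990531551
[[ 0.0369  0.9902  0.1348]
 [-0.0069  0.1351 -0.9908]
 [-0.9993  0.0356  0.0118]]
```

Request:
{"name": "send_rows", "arguments": {"rows": [[0.2,-0.2,-2.5,0],[0.2,-0.2,-2.5,0],[0.3,-0.1,-2,0]]}}

```text
t: 12.77
ee_pos: [471.2, -22.1, 76.9]
orientation: [1.118, 1.235, -1.086]
ft_force: [-2.7, -6.6, 7.8]
width: 21.0
```

Request:
{"name": "send_rows", "arguments": {"rows": [[0.3,-0.1,-2,0],[0.3,-0.1,-2,0]]}}

```text
t: 12.93
ee_pos: [470.8, -18.7, 76.9]
orientation: [1.116, 1.234, -1.086]
ft_force: [-2.3, -5.7, 7.7]
width: 21.3
```

Request:
{"name": "send_rows", "arguments": {"rows": [[0.3,-0.1,-2,0],[0.3,-0.1,-2,0]]}}

```text
t: 13.1
ee_pos: [470.3, -15.2, 76.9]
orientation: [1.115, 1.233, -1.085]
ft_force: [-1.2, -7.1, 7.8]
width: 21.1
```

```bash
python3 st.py
```

```text
[470.25 -15.22  76.88] [-1.25 -7.13  7.78] 21.1054178909186
[[ 0.0398  0.9897  0.1376]
 [-0.0111  0.1382 -0.9903]
 [-0.9991  0.0379  0.0165]]
```

Request:
{"name": "send_rows", "arguments": {"rows": [[0.3,-0.2,-2,0],[0.3,-0.2,-2,0]]}}

```text
t: 13.27
ee_pos: [469.6, -11.7, 76.8]
orientation: [1.114, 1.232, -1.085]
ft_force: [-1.8, -5.2, 7.8]
width: 20.8
```

Request:
{"name": "send_rows", "arguments": {"rows": [[0.3,-0.2,-2,0],[0.3,-0.2,-2,0]]}}

```text
t: 13.43
ee_pos: [468.9, -8.1, 76.6]
orientation: [1.113, 1.231, -1.085]
ft_force: [-1.1, -4.8, 2.4]
width: 21.4
```

Request:
{"name": "send_rows", "arguments": {"rows": [[0.3,-0.2,-2,0],[0.3,-0.2,-2,0]]}}

```text
t: 13.6
ee_pos: [467.7, -3.8, 75.7]
orientation: [1.114, 1.231, -1.085]
ft_force: [0.2, -2.7, -0.8]
width: 21.2
```

```bash
python3 st.py
```

```text
[467.66  -3.78  75.73] [ 0.22 -2.67 -0.85] 21.19945858402051
[[ 0.041   0.9895  0.1384]
 [-0.0128  0.139  -0.9902]
 [-0.9991  0.0389  0.0184]]
```

The force has vanished and the pin is sinking, so it has found the hole. Now I'll ease it down without sliding.

Request:
{"name": "send_rows", "arguments": {"rows": [[0.8,0,0,0],[0.8,0,0,0]]}}

```text
t: 13.77
ee_pos: [467.6, -3.2, 73.8]
orientation: [1.114, 1.231, -1.084]
ft_force: [1.4, -2.2, 0.1]
width: 21.2
```

```bash
python3 st.py
```

```text
[467.63  -3.17  73.82] [ 1.36 -2.23  0.11] 21.239053853773697
[[ 0.041   0.9895  0.1387]
 [-0.0125  0.1393 -0.9902]
 [-0.9991  0.0389  0.0181]]
```

Request:
{"name": "send_rows", "arguments": {"rows": [[1,0,0,0],[1,0,0,0],[1,0,0,0]]}}

```text
t: 14.02
ee_pos: [467.7, -3.1, 70.3]
orientation: [1.113, 1.232, -1.084]
ft_force: [0.3, -2.9, 0.3]
width: 21.1
```

```bash
python3 st.py
```

```text
[467.73  -3.08  70.28] [ 0.25 -2.89  0.25] 21.105623332151826
[[ 0.0407  0.9895  0.139 ]
 [-0.0124  0.1396 -0.9901]
 [-0.9991  0.0386  0.018 ]]
```

Request:
{"name": "send_rows", "arguments": {"rows": [[1,0,0,0],[1,0,0,0],[1,0,0,0]]}}

```text
t: 14.27
ee_pos: [467.8, -3.2, 66.7]
orientation: [1.114, 1.232, -1.085]
ft_force: [0.5, -2.3, -0.6]
width: 21.0
```

Request:
{"name": "send_rows", "arguments": {"rows": [[0.8,0,0,0]]}}

```text
t: 14.35
ee_pos: [467.9, -3.2, 65.9]
orientation: [1.114, 1.232, -1.085]
ft_force: [-1.3, -3.1, 14.4]
width: 21.2
```

```bash
python3 st.py
```

```text
[467.87  -3.19  65.9 ] [-1.32 -3.11 14.44] 21.16434638339016
[[ 0.0404  0.9896  0.1384]
 [-0.0122  0.139  -0.9902]
 [-0.9991  0.0383  0.0177]]
```

Request:
{"name": "send_rows", "arguments": {"rows": [[0.3,0,0,0],[0,0,0,0]]}}

```text
t: 14.52
ee_pos: [467.8, -3.2, 66.1]
orientation: [1.114, 1.232, -1.085]
ft_force: [-1.8, -2.6, 0.8]
width: 21.2
```

```bash
python3 st.py; python3 - <<'E'
from h import *
s=ctrl.get_image("scene"); crop(s,290,150,100,80,8,"pics/s9.png")
E
```

```text
[467.83  -3.18  66.06] [-1.8  -2.6   0.81] 21.234486238461727
[[ 0.04    0.9896  0.1382]
 [-0.0121  0.1388 -0.9902]
 [-0.9991  0.038   0.0175]]
```

View pics/s9.png

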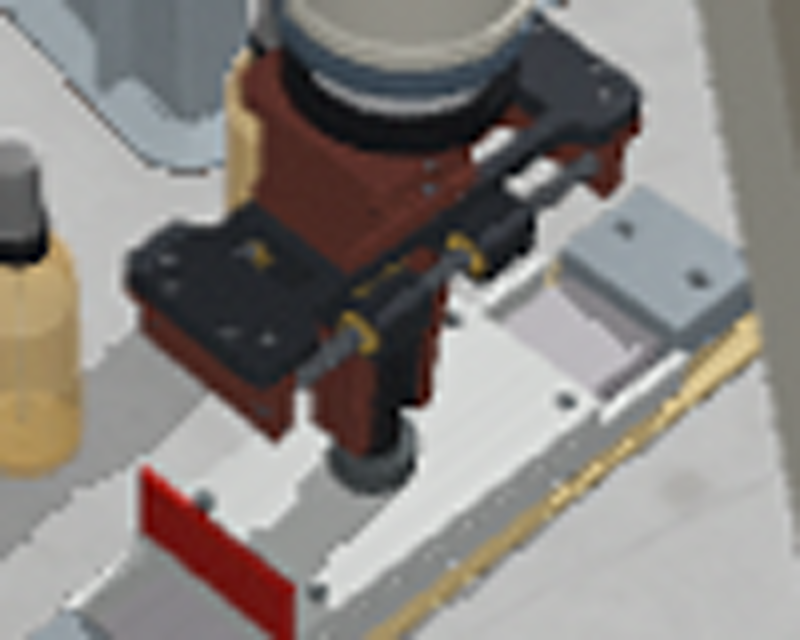

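Request:
{"name": "send_rows", "arguments": {"rows": [[0.4,0,0,0]]}}

```text
t: 14.65
ee_pos: [467.9, -3.2, 65.9]
orientation: [1.114, 1.232, -1.085]
ft_force: [-2.9, -2.1, 10.8]
width: 21.5
```

Request:
{"name": "send_rows", "arguments": {"rows": [[0,0,0,0],[0,0,0,0],[0,0,0,0],[0,0,0,0],[0,0,0,0],[0,0,0,0]], "fingers": 0.6}}

```text
t: 15.15
ee_pos: [468.0, -2.4, 65.6]
orientation: [1.116, 1.232, -1.085]
ft_force: [-0.2, -0.5, 0.2]
width: 52.2
```

```bash
python3 st.py; python3 - <<'E'
from h import *
w=ctrl.get_image("wrist"); crop(w,200,150,240,150,3,"pics/w10.png")
E
```

```text
[468.    -2.35  65.55] [-0.22 -0.46  0.19] 52.22382677579525
[[ 0.0406  0.9897  0.1375]
 [-0.0109  0.1381 -0.9904]
 [-0.9991  0.0387  0.0164]]
```

View pics/w10.png

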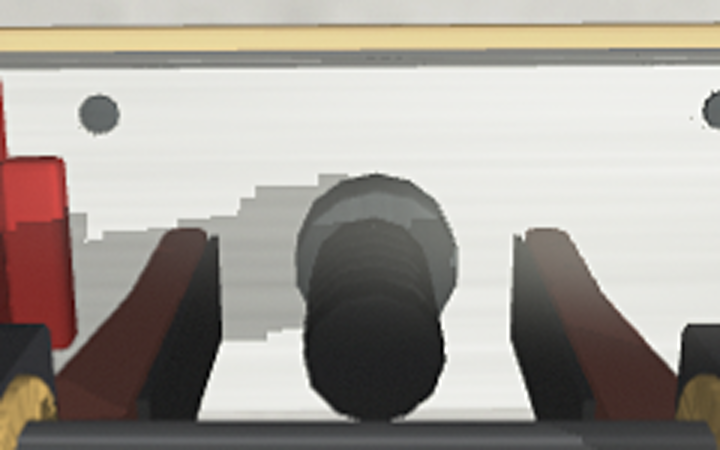

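Request:
{"name": "send_rows", "arguments": {"rows": [[-8,0.3,0.1,0],[-12,0.5,0.2,0],[-15,0.6,0.2,0],[-15,0.6,0.2,0],[-20,0.8,0.3,0],[-25,0.8,0.3,0],[-25,0,0,0],[-20,0,0,0],[0,0,0,0]]}}

```text
t: 15.95
ee_pos: [464.2, -1.4, 214.2]
orientation: [1.114, 1.236, -1.088]
ft_force: [1.1, 0.4, 0.3]
width: 52.4
```

```bash
python3 st.py; python3 - <<'E'
from h import *
w=ctrl.get_image("wrist"); cv2.imwrite("pics/w11.png",w["img"][:,:,::-1]); crop(w,290,130,80,80,9,"pics/w11c.png")
s=ctrl.get_image("scene"); crop(s,230,130,200,150,4,"pics/s11.png")
E
```

```text
[464.21  -1.41 214.24] [1.12 0.36 0.26] 52.42710550952876
[[ 0.0362  0.9899  0.1374]
 [-0.0104  0.1379 -0.9904]
 [-0.9993  0.0344  0.0153]]
```

View pics/w11.png

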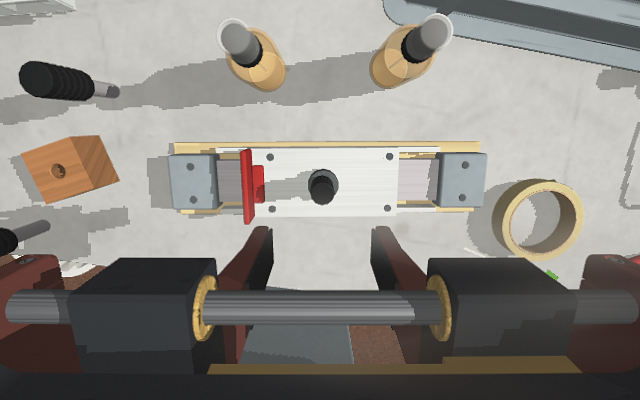

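View pics/s11.png

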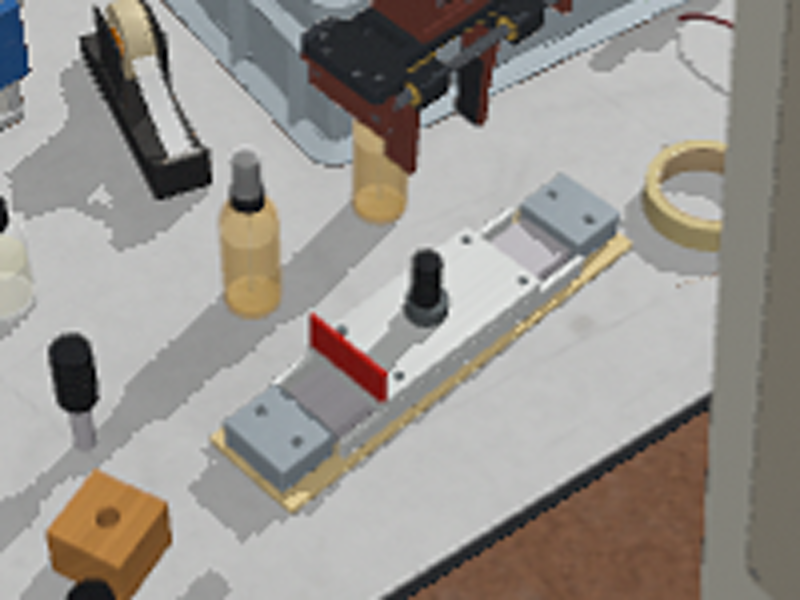

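Pin upright in the bush at wrist (322,187), parking block empty, bottles and tape undisturbed. Last check is the height of the grip's top (it must be 94).

```bash
python3 - <<'E'
from h import *
w=ctrl.get_image("wrist")
for u,v in [(321,192),(322,190),(320,195),(324,193)]: print(depthpt(w,u,v).round(1))
print(depthpt(w,350,190).round(1))
E
```

```text
[466.9  -2.1  94.6]
[468.9  -2.8  94.6]
[463.9  -1.7  93.8]
[466.5  -4.9  95. ]
[461.7 -34.7  39.4]
```

The top reads about 94.5 mm, so the pin is fully home.

```bash
python3 -c "
from workcell import ctrl; print(ctrl.close_job())"
```

```text
the job is handed in; nothing more can be done
None
```

The stop is set: the pin is fully home in the blind hole and released, and the job was handed in at about 16 s.

I took the pin by its grip from the parking block and lowered it through the bush until it touched the strip. I then slid the stop about 39 mm towards its red face with 5–8 N on the tip. The downward force vanished and the pin sank, so I eased it down until the shoulder met the bush.

**Last checks:**
- **Height:** the tool dropped 11 mm from strip contact to shoulder contact. The top of the grip then measured about 94.5 mm, against 94 expected.
- **Force:** the highest reading was about 14 N. Force is only reported at the end of each move call, so a brief peak in between would not show.
- **Surroundings:** the final pictures show the parking block empty, the gripper clear, and the bottles and roll of tape where they were.

**Disagreement:** the top and wrist cameras differed by 3–4 mm early on, so I steered by the wrist and scene cameras, which agreed. The tool also built up about 2.5° of tilt along the way. It caused no trouble, and the pin seated upright.

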